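# Shut and lock the filter hatch of a goldsmith's dust extractor

## Robot

A 6-joint arm with a two-finger parallel gripper is mounted at the origin on the work surface. World frame = base frame: x ahead of the robot, y to its left, z up, the work surface at z = 0. Lengths are in m, angles in rad, forces in N, time in s.
With the tool pointing down it reaches from about 0.35 to 1 m from the base axis. Payload 7.1 kg.
Tool frame: the origin (TCP) lies where the fingers leave the gripper's body, on its centre line; the fingertips stand 73 mm ahead of it and the grasp point (between the pads) lies 54 mm ahead of it (bot.tcp_to_tips is the distance from the TCP to the fingertips, in m); z points along the fingers, y is the line along which they close (so a half turn about z gives the same grasp; the last joint's range is limited). The gripper opens to 85 mm and grips with 20 to 120 N. Pads are 22 mm wide; open, the fingers measure 114 mm over their backs; the gripper's body (76 mm by 85 mm) begins 54 mm behind the grasp point. The pads swing forward as they close: fully open they stand 13 mm farther back than shut.
Start: joints at [1.275, 0.423, 1.63, -0, 1.089, -0.019], TCP at [0.171, 0.601, 0.304] pointing down, gripper open.
Joint ranges: [-3, 3], [-0.9, 2.11], [0.09, 2.58], [-1.31, 4.45], [0.11, 2.69], [-2.54, 2.54]. Speed limits (rad/s): [2.39, 2.39, 3.01, 3.14, 3.14, 3.14].

## Interface

Orientations are given as a rotation vector (axis times angle).
In Python, from rig import get_obs, viewer, bot gives the robot as it stands.
- The arm moves only by the tool send_rows, never from a script. Its argument "series" is a list of rows, each a list of 7 numbers: the shift along the tool's x, y, z in mm, then the turn, a rotation vector about the tool's x, y, z in units of 8 degrees (1.0 is 8 degrees), then the closure, from 0 (fully open) to 1 (shut). In form: [[dx, dy, dz, rx, ry, rz, grip], ...]. A call has 1 to 20 rows; each row is the pose to reach, as a shift and turn from the pose commanded when the call began, along the tool's axes at that moment; what a row does not reach only later rows make up. A row lasts 1/10 s, in which the tool goes at most 50 mm and 8.59 degrees, less where a joint would pass 70% of its speed; a pose out of reach is approached as far as the arm can. A call with a gripper value outside its range is refused whole. The fingers move at their own pace and stop on an object; the grip force is fixed at half the most. Time passes only in rows, so rows that repeat a pose let the fingers close. It gives the time, the measured TCP pose, the force, the opening and the grip force at its end, in the units of the state.
- get_obs(): the state, without advancing time (a new reading comes with each control period).
- viewer.capture(name): name is "scene" or "top"; returns a dict with "image" (384x512x3 uint8, red, green, blue), "z_map" (384x512 float32, m along the optical axis (not along the pixel's ray), 0 where there is no reading), "intrinsics" (3x3 intrinsics, pixels), "dist_coeffs" ([k1, k2, p1, p2, k3] as OpenCV has them; the pictures are not rectified), "extrinsics" (4x4, takes a point from world to camera coordinates). Camera axes: x right, y up, looking along -z (the intrinsics and any distortion apply to the point x, -y, -z); pixel columns grow to the right and rows downward; lengths in m; the calibration is good to about 2 mm. A picture is of the moment at which its call begins.
- bot.job_done(): hands the job in; it is judged then, once.
Trained networks look in the newest picture that a camera, given by its name, has taken for a name from the list of things; names that differ only in an ending like _2 or _b are one class to them, and where a whole thing is asked for, a point or a joint stands for the part that bears it (a point fixed in the world has none). Each returns a list of dicts, best first, with "p" (0 to 1); they miss things now and then, are a little off and sometimes report something else, mostly with a low value. They report only what shows in the picture. A call takes as long as a camera call.
- viewer.trace(thing, camera): "pixels" (384x512 bool, what is visible of it).
- viewer.pinpoint(thing, camera): "at" ([x, y, z] in m, in world coordinates, good to about 4 mm: a listed point, or the origin of a listed thing).
The state is a dict: "time": time; "joint_positions": joint angles; "dq": joint speeds; "joint_efforts": joint torques, N m; "tcp_pos": TCP position; "tool_rot": TCP orientation; "force": force on the tool from outside, world axes, zero at the start; "ft_torque": the same for the moment, N m; "opening": finger opening in m; "grasp_force": force on a finger pad.
Only numpy, scipy, OpenCV 4.12 (cv2) and the standard library are available. Lean on these libraries where they do the work, as an engineer would, in place of code of your own. Each camera call takes 0.05 s, during which the arm holds its last target. There are 200 camera calls.

## Task

The filter hatch on top of the bench dust extractor has been left standing open. Push the hatch down onto its seal with the fingertips, then set the fingertips in the slot of its round latch and turn the latch clockwise (seen from above) a quarter turn to its stop, so that the hatch is locked down flush. This is all pushing and turning: do not pull the hatch up further, leave the glue bottle, the steel block and the file where they are, and finish with the hand clear.

Things in the scene. Friction and masses are not known exactly. Their poses are not given: they have to be found in the camera images.
- extractor: Grey sheet-steel dust extractor fixed on the bench, 280 mm (its x) by 370 mm (its y), top deck 150 mm above the bench. Origin under the middle of its base; x points from its front (black switch plate, towards the robot) to its back, y left, z up. The hatch lies in the deck, its middle 65 mm right (-y) of the extractor's middle; the deck left of it is bare but for the glue bottle.
- hatch (a joint): Opening angle (rad) of the aluminium hatch, 200 x 200 x 6 mm: 0 = flush. Hinged at its back edge, the front edge rises. Starts at 0.3 to 0.65; spring-balanced, it stays where left; 1 to 2 N on the front moves it. Let go, it stands 0.02 (4 mm) proud on a foam seal under the front edge, which takes 7 N to press flush; the turning latch draws it flush (below 0.011) without pressing.
- hatch_hinge (a point): Middle of the hatch's hinge line, level with the plate's upper face, 150 mm above the bench. Its axes turn with the hatch: x points from the front edge to the hinge (the plate reaches from x = -200 mm to 0), y along the hinge to the left (plate from -100 to 100 mm), z square to the plate, up.
- hatch_push (a point): A good place to push: a point on the bare upper face of the hatch plate right of the latch, 172 mm from the hinge line (28 mm from the front edge), 74 mm right of the hatch's middle line; the bare strip there, between latch ring and the plate's right edge, is 54 mm wide. It and its axes (as those of hatch_hinge) move with the hatch.
- latch (a joint): Turn of the latch (rad), growing clockwise from above: 0 = open, slot parallel to the hatch's front edge; 1.571 = locked, at the stop, slot square to it. Starts at 0 to 0.3. About 0.04 N m turns it, 0.15 N m from 0.6 to 1.3, where the cam tongue below rides under the keeper; then it runs free to the stop and stays. Turned past 0.4 before the hatch is down, it blocks the hatch.
- latch_slot (a point): Centre of the slot's mouth on the latch axis, 148 mm from the hinge line, on the hatch's middle line, 17 mm above the plate. Black rotor in a fixed dark ring (inner / outer dia. 77 / 92 mm), both 17 mm high; the slot across it is 30 wide, 15 deep, 74 mm long, yellow floor, ends shut by the ring. Axes turn with the latch: y along the slot, x across, z up. Narrow fingers have play: turn further.
- glue: Small round white glue bottle with a yellow band, diameter 34 mm, 78 mm tall, about 60 g, standing loose on the bare deck to the left of the hatch. Origin at the middle of its underside. Not to be disturbed.
- bench_block: Polished steel block, 75 by 75 by 22 mm, loose on the bench to the left of the extractor. Origin at the middle of its underside. Not to be disturbed.
- flat_file: Flat hand file with a wooden handle, 260 mm long along its x, 24 mm high at the handle, loose on the bench to the right of the extractor. Origin on its underside near the ferrule. Not to be disturbed.

How it is judged:
By the outcome, as a careful person would: the job done as asked, in the order asked, and still so for the second after the job is handed in, with the robot touching nothing.
It also fails if it takes over 48 s, if anything falls off the work surface, if the arm or the gripper's body presses on something with over 40 N, if the wrist force passes 120 N, or if a joint passes its speed limit or range.

## Working session

There is one attempt and no reset: what is moved stays moved. The work goes in short steps, Python scripts to look and compute and a tool call to move; the robot and the scene stay as the last step left them, time stands still between calls to the robot, and variables do not carry over. Pictures are saved under pics/ and viewed, at most 10 in all, crops included, and the job is handed in when it is done.

Besides the shell and the picture viewer there is one more tool, called after "Call:" by a JSON object that holds its "name" and its "arguments". send_rows: Moves the arm, as the interface text tells. Its arguments: {"type":"object","properties":{"series":{"type":"array","items":{"type":"array","items":{"type":"number"}}}},"required":["series"]}

```bash
mkdir -p pics
cat > h.py <<'E'
from rig import get_obs, viewer, bot
import numpy as np, cv2
from scipy.spatial.transform import Rotation as R
def cap(n,f=None):
    c=viewer.capture(n)
    if f: cv2.imwrite('pics/'+f,cv2.cvtColor(c['image'],cv2.COLOR_RGB2BGR))
    return c
def cloud(c):
    z=c['z_map'];H,W=z.shape
    u,v=np.meshgrid(np.arange(W),np.arange(H))
    p=cv2.undistortPoints(np.stack([u,v],-1).reshape(-1,1,2).astype(float),c['intrinsics'],np.array(c['dist_coeffs'],float)).reshape(H,W,2)
    P=np.stack([p[...,0]*z,-p[...,1]*z,-z,np.ones_like(z)],-1)
    return (P@np.linalg.inv(c['extrinsics']).T)[...,:3]
def proj(c,p):
    q=(c['extrinsics']@np.append(p,1))[:3]
    return cv2.projectPoints(np.array([[q[0],-q[1],-q[2]]]),np.zeros(3),np.zeros(3),c['intrinsics'],np.array(c['dist_coeffs'],float))[0].ravel().round()
E
python3 - <<'E'
from h import *
np.set_printoptions(precision=4,suppress=True)
o=get_obs();print({k:np.round(v,3) for k,v in o.items()},bot.tcp_to_tips)
ims=[]
for n in ['scene','top']:
    c=cap(n);ims.append(c['image'])
    W=cloud(c)
    for t in ['extractor','hatch_hinge','hatch_push','latch_slot','glue','bench_block','flat_file']:
        for r in viewer.pinpoint(t,n)[:2]: print(n,t,np.round(r['at'],4),round(r['p'],2),proj(c,r['at']))
    for t in ['hatch','latch','extractor']:
        for r in viewer.trace(t,n)[:1]:
            m=r['pixels']&(c['z_map']>0);P=W[m]
            print(n,t,r['p'],m.sum(),np.percentile(P,[2,50,98],axis=0).round(3).tolist())
            np.savez(f'{n}_{t}.npz',m=m,P=P)
    np.savez(n+'.npz',W=W,im=c['image'])
im=np.hstack(ims);im=cv2.resize(im,(800,300))
for i,n in enumerate(['a','b']): cv2.imwrite(f'pics/{n}.png',cv2.cvtColor(ims[i],cv2.COLOR_RGB2BGR))
E
```

```text
{'time': np.float64(0.0), 'joint_positions': array([ 1.275,  0.424,  1.631,  0.   ,  1.089, -0.019]), 'dq': array([-0.001, -0.001,  0.001, -0.002,  0.001, -0.001]), 'joint_efforts': array([  0.002, -55.738, -28.175,   0.   ,   0.007,  -0.   ]), 'tcp_pos': array([0.171, 0.601, 0.303]), 'tool_rot': array([-0.433, -3.111,  0.002]), 'force': array([-0.332,  0.06 , -0.887]), 'ft_torque': array([ 0.   ,  0.029, -0.037]), 'grasp_force': np.float64(0.0), 'opening': np.float64(0.086)} 0.0726
scene extractor [0.5551 0.4324 0.0011] 0.65 [354. 209.]
scene hatch_hinge [0.6362 0.0987 0.1497] 0.58 [238. 195.]
scene hatch_push [0.4966 0.0396 0.2555] 0.93 [208. 129.]
scene latch_slot [0.5285 0.1089 0.2555] 0.55 [237. 133.]
scene glue [0.598  0.2741 0.1464] 0.58 [307. 181.]
scene bench_block [0.5561 0.4333 0.0003] 0.8 [354. 209.]
scene flat_file [ 0.5093 -0.0773  0.0032] 0.59 [174. 214.]
scene hatch 0.58 6285 [[0.485, 0.016, 0.151], [0.567, 0.111, 0.205], [0.641, 0.206, 0.267]]
scene latch 0.76 608 [[0.507, 0.083, 0.23], [0.523, 0.114, 0.242], [0.56, 0.146, 0.268]]
scene extractor 0.61 16696 [[0.442, -0.004, 0.021], [0.634, 0.155, 0.15], [0.701, 0.349, 0.263]]
top hatch_hinge [0.6436 0.1    0.1503] 0.8 [270. 171.]
top hatch_hinge [ 0.5591  0.4357 -0.0002] 0.16 [163. 202.]
top hatch_push [0.4972 0.0399 0.2466] 0.84 [294. 226.]
top latch_slot [0.5343 0.1115 0.2542] 0.87 [265. 210.]
top glue [0.5948 0.2787 0.1489] 0.49 [205. 188.]
top bench_block [0.5573 0.4345 0.0029] 0.68 [163. 203.]
top flat_file [ 0.503  -0.0739  0.0028] 0.69 [326. 223.]
top hatch 0.61 4705 [[0.481, 0.011, 0.153], [0.553, 0.107, 0.221], [0.64, 0.203, 0.271]]
top latch 0.82 547 [[0.505, 0.077, 0.228], [0.532, 0.109, 0.239], [0.56, 0.142, 0.27]]
top extractor 0.77 13621 [[0.397, -0.002, 0.019], [0.532, 0.166, 0.151], [0.678, 0.352, 0.267]]
```

View pics/a.png

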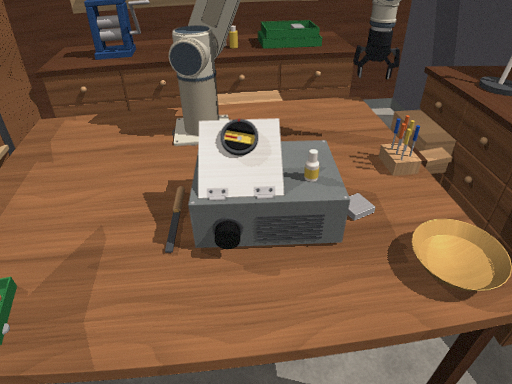

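View pics/b.png

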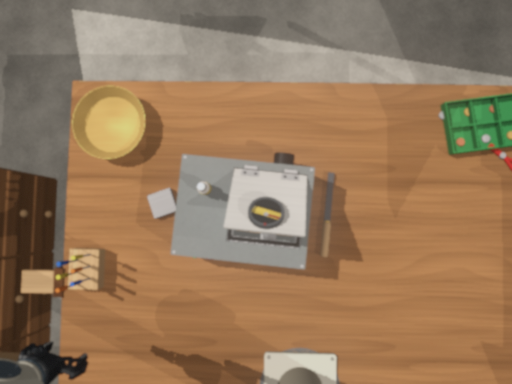

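The scene view shows the hatch standing open, with the latch at about (238,135) and the glue bottle at (312,168). The top view shows the latch at (266,212), the hinges near (270,172), the glue at (204,188), the block at (162,203) and the file at (328,215). The network points agree with these positions, except that the "extractor" point in the scene view is actually the block. Next I fit the geometry.

Run:
```python
from h import *
np.set_printoptions(precision=4,suppress=True)
for n in ['top','scene']:
    d=np.load(n+'.npz');W=d['W'];im=d['im'].astype(int)
    m=(abs(W[...,2]-.15)<.006)&(abs(W[...,0]-.56)<.25)&(abs(W[...,1]-.16)<.28)
    m=cv2.morphologyEx(m.astype(np.uint8),cv2.MORPH_OPEN,np.ones((3,3)))>0
    r=cv2.minAreaRect((W[m][:,:2]*1000).astype(np.float32));print(n,'deck rect',r, W[m][:,2].mean())
    print(cv2.boxPoints(r))
    h=np.load(f'{n}_hatch.npz')['m'];l=np.load(f'{n}_latch.npz')['m']
    k=cv2.erode(h.astype(np.uint8),np.ones((5,5)))>0
    k&=~(cv2.dilate(l.astype(np.uint8),np.ones((9,9)))>0)&(W[...,2]>.165)&(im.min(-1)>120)
    P=W[k]
    for _ in range(3):
        c=P.mean(0);nv=np.linalg.svd(P-c,full_matrices=False)[2][2];nv*=np.sign(nv[2]);e=(P-c)@nv;P=P[abs(e)<.004]
    print('plane n',nv,'angle',np.arccos(nv[2]),'dir yaw',np.arctan2(nv[1],nv[0]),len(P),e.std())
    r=cv2.minAreaRect((W[k][:,:2]*1000).astype(np.float32));print(r)
    # hinge line at z=.15: point on plane
    print('plane: n.c',nv@c)
    a=(im[...,0]>150)&(im[...,2]<110)&(im[...,0]-im[...,2]>70)&(cv2.dilate(l.astype(np.uint8),np.ones((9,9)))>0)
    Y=W[a];cy=np.median(Y,0);Y=Y[np.linalg.norm(Y-cy,axis=1)<.045];s=np.linalg.svd(Y-Y.mean(0),full_matrices=False)
    print('slot',len(Y),Y.mean(0),s[2][0],s[1][:3], 'height over plane',(Y.mean(0)-c)@nv)
```

```text
top deck rect ((534.5672607421875, 174.67018127441406), (371.0653381347656, 280.8232727050781), 85.0900650024414) 0.14947262107273016
[[378.7912   1.8361]
 [658.5839 -22.1995]
 [690.3433 347.5042]
 [410.5506 371.5398]]
plane n [ 0.5871 -0.0504  0.8079] angle 0.6301701998823416 dir yaw -0.085605360266107 2452 0.0014314478192027809
((556.6102905273438, 106.8660888671875), (189.05838012695312, 144.91461181640625), 85.30286407470703)
plane: n.c 0.4936359061624295
slot 155 [0.5298 0.1083 0.2358] [-0.2536 -0.9601  0.1178] [0.2566 0.084  0.0243] height over plane 0.0025113646890064017
scene deck rect ((532.975341796875, 179.51617431640625), (370.29010009765625, 286.3828125), 85.2786636352539) 0.15036947694716404
[[375.0306   6.7854]
 [660.4417 -16.7867]
 [690.9201 352.2469]
 [405.509  375.819 ]]
plane n [ 0.5873 -0.0525  0.8077] angle 0.6306114820644713 dir yaw -0.08907462426661425 3465 0.0013700731049009745
((556.3822631835938, 112.64219665527344), (189.98817443847656, 144.67977905273438), 84.57759857177734)
plane: n.c 0.492613727294373
slot 164 [0.5248 0.1117 0.2394] [ 0.27    0.9531 -0.1367] [0.2652 0.0902 0.0369] height over plane 0.00308058205314311
```

The measurements agree: extractor yaw is −0.085 rad, the hatch is open about 0.63, and the latch is at about 0.22. The flush latch axis lies near (0.494, 0.114), and the push point is now at (0.497, 0.040, 0.251). I move above the push point with the fingers shut.

Call:
{"name": "send_rows", "arguments": {"series": [[0,0,-50,0,0,0,1],[-30,-30,-90,0,0,0,1],[-65,-65,-95,0,0,0,1],[-100,-100,-95,0,0,0,1],[-135,-130,-95,0,0,0,1],[-170,-165,-95,0,0,0,1],[-205,-200,-95,0,0,0,1],[-240,-230,-95,0,0,0,1],[-275,-265,-95,0,0,0,1],[-310,-300,-95,0,0,0,1],[-345,-330,-95,0,0,0,1],[-380,-365,-95,0,0,0,1],[-415,-400,-95,0,0,0,1],[-445,-430,-90,0,0,0,1],[-467,-450,-80,0,0,0,1],[-467,-450,-72,0,0,0,1],[-467,-450,-72,0,0,0,1],[-467,-450,-72,0,0,0,1]]}}

```text
time: 2.9
tcp_pos: [0.4966, 0.0413, 0.3759]
tool_rot: [-0.433, -3.111, -0.0]
force: [-0.1, 1.4, 1.0]
opening: 0.0001
grasp_force: 0.0
```

```bash
cat >> h.py <<'E'
np.set_printoptions(precision=4,suppress=True)
def st(c=None):
    o=get_obs();M=R.from_rotvec(o['tool_rot']).as_matrix()
    print('t',round(float(o['time']),2),'tcp',o['tcp_pos'],'tips',o['tcp_pos']+M[:,2]*bot.tcp_to_tips,'yaw_y',np.degrees(np.arctan2(M[1,1],M[0,1])).round(1),'z',M[:,2],'F',o['force'].round(1),'T',o['ft_torque'].round(2),'open',round(float(o['opening']),4),'q',o['joint_positions'].round(2))
    return o,M
def to(tip,yaw):
    o,M=st();z=np.array([0,0,-1.]);y=np.array([np.cos(yaw),np.sin(yaw),0]);T=np.stack([np.cross(y,z),y,z],1)
    d=M.T@(np.array(tip)-z*bot.tcp_to_tips-o['tcp_pos'])*1000
    print('shift',d.round(1),'rot',(np.degrees(R.from_matrix(M.T@T).as_rotvec())/8).round(2))
E
python3 -c "
from h import *
cap('scene','c.png')
a=np.arctan2
import numpy as np
to([.497,.0406,.26],np.radians(74.2)); to([.4643,.0434,.15],np.radians(74.2))"
```

```text
t 2.95 tcp [0.4967 0.0415 0.3762] tips [0.4967 0.0416 0.3036] yaw_y 74.2 z [ 0.0001  0.0002 -1.    ] F [-0.1 -0.4 -0.2] T [ 0.04 -0.08 -0.02] open 0.0004 q [ 0.06  0.15  1.83  0.    1.16 -1.24]
shift [-0.6 -0.8 43.6] rot [0. 0. 0.]
t 2.95 tcp [0.4967 0.0415 0.3762] tips [0.4967 0.0416 0.3036] yaw_y 74.2 z [ 0.0001  0.0002 -1.    ] F [-0.1 -0.4 -0.2] T [ 0.04 -0.08 -0.02] open 0.0004 q [ 0.06  0.15  1.83  0.    1.16 -1.24]
shift [ 31.7  -7.  153.6] rot [0. 0. 0.]
```

View pics/c.png

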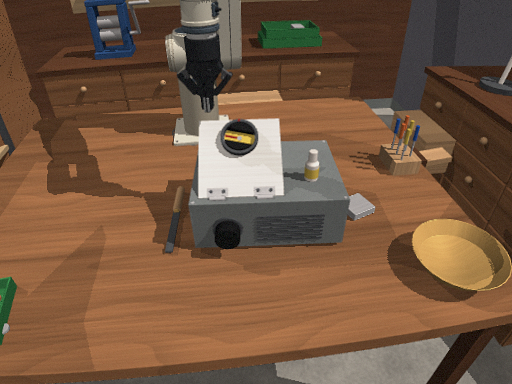

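The view shows the shut fingers above the bare right strip at about (207,105). I push the hatch down along its arc.

Call:
{"name": "send_rows", "arguments": {"series": [[0,0,20,0,0,0,1],[0,0,35,0,0,0,1],[0,0,45,0,0,0,1],[2,0,52,0,0,0,1],[6,-1,60,0,0,0,1],[10,-2,68,0,0,0,1],[14,-3,76,0,0,0,1],[17,-4,84,0,0,0,1],[20,-5,92,0,0,0,1],[23,-5,100,0,0,0,1],[25,-6,108,0,0,0,1],[27,-6,115,0,0,0,1],[29,-6,122,0,0,0,1],[30,-7,129,0,0,0,1],[31,-7,135,0,0,0,1],[31,-7,140,0,0,0,1],[31,-7,144,0,0,0,1],[32,-7,147,0,0,0,1],[32,-7,149,0,0,0,1],[32,-7,149,0,0,0,1]]}}

```text
time: 4.95
tcp_pos: [0.4642, 0.0427, 0.2267]
tool_rot: [-0.433, -3.111, 0.0]
force: [0.4, -0.6, -0.0]
opening: 0.0003
grasp_force: 0.0
```

```bash
python3 -c "
from h import *
st()"
```

```text
t 4.95 tcp [0.4642 0.0427 0.2267] tips [0.4642 0.0427 0.1541] yaw_y 74.1 z [-0.0004 -0.     -1.    ] F [ 0.4 -0.6 -0. ] T [-0.01  0.   -0.04] open 0.0003 q [ 0.07  0.31  2.03  0.    0.8  -1.23]
```

Call:
{"name": "send_rows", "arguments": {"series": [[0,0,2,0,0,0,1],[0,0,3,0,0,0,1],[0,0,3,0,0,0,1]]}}

```text
time: 5.25
tcp_pos: [0.4644, 0.0428, 0.2241]
tool_rot: [0.433, 3.111, 0.0]
force: [-1.1, 0.0, 3.5]
opening: 0.0
grasp_force: 1.5
```

Call:
{"name": "send_rows", "arguments": {"series": [[0,0,-15,0,0,0,1],[0,0,-40,0,0,0,1],[0,0,-80,0,0,0,1],[0,0,-120,0,0,0,1],[45,-30,-150,0,0,0,0.65],[90,-60,-150,0,0,0,0.65],[90,-60,-150,0,0,0,0.65],[90,-60,-150,0,0,0,0.65]]}}

```text
time: 6.05
tcp_pos: [0.3598, 0.0092, 0.3742]
tool_rot: [0.435, 3.11, 0.0]
force: [0.3, -0.8, 0.3]
opening: 0.0303
grasp_force: 0.0
```

```bash
python3 - <<'E'
from h import *
for n in ['top','scene']:
    c=cap(n,n+'2.png');W=cloud(c);im=c['image'].astype(int)
    for t in ['hatch_hinge','hatch_push','latch_slot','glue']:
        for r in viewer.pinpoint(t,n)[:1]: print(n,t,r['at'],round(r['p'],2))
    tr=viewer.trace('latch',n)
    if tr:
        l=tr[0]['pixels'];dl=cv2.dilate(l.astype(np.uint8),np.ones((9,9)))>0
        a=(im[...,0]>150)&(im[...,2]<110)&(im[...,0]-im[...,2]>70)&dl
        Y=W[a];Y=Y[np.linalg.norm(Y-np.median(Y,0),axis=1)<.045];s=np.linalg.svd(Y-Y.mean(0),full_matrices=False)
        L=W[l];print('slot',len(Y),Y.mean(0),s[2][0],'yaw',np.degrees(np.arctan(s[2][0][1]/s[2][0][0])),'ring rect',cv2.minAreaRect((L[:,:2]*1000).astype(np.float32)),np.percentile(L[:,2],[5,50,95]))
    ctr=np.array([.545,.11]);k=(np.linalg.norm(W[...,:2]-ctr,axis=-1)<.1)&(abs(W[...,2]-.155)<.009)&(im.min(-1)>120)
    P=W[k];A=np.c_[P[:,:2],np.ones(len(P))];x=np.linalg.lstsq(A,P[:,2],rcond=None)[0];print('plate slope',x,len(P))
st()
E
cd pics; python3 -c "
import cv2
a=cv2.imread('top2.png')[140:290,170:340];b=cv2.imread('scene2.png')[80:250,150:380]
import numpy as np
cv2.imwrite('d.png',np.hstack([cv2.resize(a,(400,353)),cv2.resize(b,(400,353))]))"
```

```text
top hatch_hinge [0.6443, 0.0979, 0.1491] 0.97
top hatch_push [0.4663, 0.0425, 0.1543] 0.63
top latch_slot [0.4944, 0.1144, 0.1751] 0.94
top glue [0.5949, 0.281, 0.1482] 0.65
slot 168 [0.4934 0.1079 0.1554] [-0.2904 -0.9569  0.0038] yaw 73.12081769839456 ring rect ((496.4870300292969, 112.18295288085938), (70.10440063476562, 71.05331420898438), 0.8612291216850281) [0.1522 0.1609 0.1723]
plate slope [-0.0215  0.0011  0.1635] 3267
scene hatch_hinge [0.6389, 0.1027, 0.1502] 0.92
scene hatch_push [0.4634, 0.0422, 0.1551] 0.97
scene latch_slot [0.4914, 0.1134, 0.1743] 0.68
scene glue [0.5962, 0.2769, 0.1476] 0.61
slot 48 [0.4847 0.1164 0.1564] [0.3127 0.9497 0.015 ] yaw 71.77757671257662 ring rect ((871.34765625, 74.99212646484375), (67.81281280517578, 840.4155883789062), 83.58314514160156) [0.1553 0.1689 0.1722]
plate slope [-0.0231  0.0033  0.1647] 2234
t 6.65 tcp [0.3615 0.0097 0.3737] tips [0.3615 0.0097 0.3011] yaw_y 74.1 z [-0.0005  0.     -1.    ] F [-0.3 -0.1 -0.1] T [-0.02  0.02  0.03] open 0.03 q [-0.01 -0.08  2.08  0.    1.14 -1.3 ]
```

View pics/d.png

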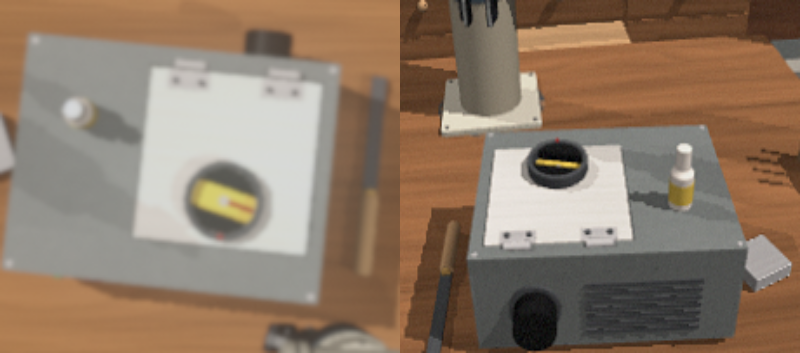

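The hatch is down and stands about 0.021 proud, as expected. In the left crop the slot (yellow floor) is at about (225,202), which puts the latch axis at (0.4935, 0.114) with slot yaw about 72.5°. Nothing else has moved. I go above the slot.

Call:
{"name": "send_rows", "arguments": {"series": [[-25,35,10,0,0,0.2,0.65],[-50,70,20,0,0,0.2,0.65],[-75,105,40,0,0,0.2,0.65],[-98,135,70,0,0,0.2,0.65],[-98,135,100,0,0,0.2,0.65],[-98,135,110,0,0,0.2,0.65],[-98,135,110,0,0,0.2,0.65],[-98,135,110,0,0,0.2,0.65]]}}

```text
time: 7.45
tcp_pos: [0.4926, 0.1124, 0.2649]
tool_rot: [0.477, 3.104, 0.0]
force: [-0.2, 0.3, -0.1]
opening: 0.0299
grasp_force: 0.0
```

```bash
python3 -c "
from h import *
to([.4935,.1138,.160],np.radians(72.5))
c=cap('scene');cv2.imwrite('pics/e.png',cv2.cvtColor(cv2.resize(c['image'][90:190,190:300],(660,600),interpolation=2),4))"
```

```text
t 7.45 tcp [0.4926 0.1124 0.2649] tips [0.4926 0.1124 0.1923] yaw_y 72.5 z [ 0.0008  0.0001 -1.    ] F [-0.2  0.3 -0.1] T [-0.03 -0.03  0.05] open 0.0299 q [ 0.2   0.3   1.92 -0.    0.92 -1.06]
shift [-0.4  1.6 32.3] rot [0. 0. 0.]
```

View pics/e.png

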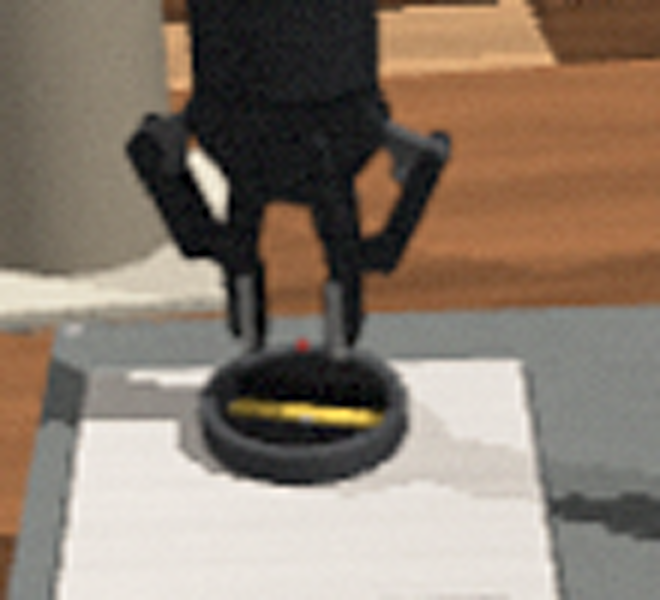

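The fingertips, at (245,340) and (340,350), are centred over the ring and in line with the slot. I lower them in.

Call:
{"name": "send_rows", "arguments": {"series": [[0,2,8,0,0,0,0.65],[0,2,14,0,0,0,0.65],[0,2,19,0,0,0,0.65],[0,2,23,0,0,0,0.65],[0,2,27,0,0,0,0.65],[0,2,30,0,0,0,0.65],[0,2,31,0,0,0,0.65],[0,2,31,0,0,0,0.65]]}}

```text
time: 8.3
tcp_pos: [0.4931, 0.1146, 0.2328]
tool_rot: [-0.477, -3.105, 0.0]
force: [-0.2, 0.1, 0.5]
opening: 0.0299
grasp_force: 0.0
```

```bash
python3 -c "
from h import *
st()"
```

```text
t 8.3 tcp [0.4931 0.1146 0.2328] tips [0.4931 0.1146 0.1602] yaw_y 72.5 z [-0.0003 -0.0001 -1.    ] F [-0.2  0.1  0.5] T [ 0.01 -0.05 -0.04] open 0.0299 q [ 0.2   0.35  1.94 -0.    0.85 -1.06]
```

Call:
{"name": "send_rows", "arguments": {"series": [[0,0,2,0,0,0,0.65],[0,0,3,0,0,0,0.65],[0,0,3,0,0,0.5,0.65],[0,0,3,0,0,1,0.65],[0,0,3,0,0,1.5,0.65],[0,0,3,0,0,2,0.65],[0,0,3,0,0,2.5,0.65],[0,0,3,0,0,3,0.65],[0,0,3,0,0,3.5,0.65],[0,0,3,0,0,4,0.65],[0,0,3,0,0,4,0.65]]}}

```text
time: 9.4
tcp_pos: [0.4936, 0.1146, 0.2301]
tool_rot: [1.314, 2.852, 0.001]
force: [2.9, 0.1, -0.9]
opening: 0.0297
grasp_force: 0.8
```

```bash
python3 -c "
from h import *
st()"
```

```text
t 9.4 tcp [0.4936 0.1146 0.2301] tips [0.4937 0.1146 0.1575] yaw_y 40.5 z [ 0.0013  0.     -1.    ] F [ 2.9  0.1 -0.9] T [-0.04 -0.34  0.02] open 0.0297 q [ 0.2   0.36  1.94 -0.    0.84 -0.5 ]
```

Call:
{"name": "send_rows", "arguments": {"series": [[0,0,0,0,0,0.5,0.65],[0,0,0,0,0,1,0.65],[0,0,0,0,0,1.5,0.65],[0,0,0,0,0,2,0.65],[0,0,0,0,0,2.5,0.65],[0,0,0,0,0,3,0.65],[0,0,0,0,0,3.5,0.65],[0,0,0,0,0,4,0.65],[0,0,0,0,0,4.5,0.65],[0,0,0,0,0,5,0.65],[0,0,0,0,0,5.5,0.65],[0,0,0,0,0,6,0.65],[0,0,0,0,0,6.4,0.65],[0,0,0,0,0,6.4,0.65]]}}

```text
time: 10.8
tcp_pos: [0.4929, 0.114, 0.2292]
tool_rot: [2.417, 2.007, -0.002]
force: [1.3, -2.5, -1.7]
opening: 0.0302
grasp_force: 1.5
```

```bash
python3 -c "
from h import *
st()"
```

```text
t 10.8 tcp [0.4929 0.114  0.2292] tips [0.4929 0.1139 0.1566] yaw_y -10.6 z [-0.0009 -0.0012 -1.    ] F [ 1.3 -2.5 -1.7] T [-0.58 -0.18  0.06] open 0.0302 q [ 0.2   0.36  1.95 -0.    0.84  0.39]
```

Call:
{"name": "send_rows", "arguments": {"series": [[0,0,0,0,0,0.25,0.65],[0,0,0,0,0,0.5,0.65],[0,0,0,0,0,0.5,0.65]]}}

```text
time: 11.1
tcp_pos: [0.4928, 0.1142, 0.2296]
tool_rot: [2.485, 1.922, -0.002]
force: [0.1, -4.0, -3.1]
opening: 0.0297
grasp_force: 2.0
```

```bash
python3 -c "
from h import *
st()"
```

```text
t 11.1 tcp [0.4928 0.1142 0.2296] tips [0.4928 0.1141 0.157 ] yaw_y -14.6 z [-0.0008 -0.0009 -1.    ] F [ 0.1 -4.  -3.1] T [-0.75 -0.19  0.06] open 0.0297 q [ 0.2   0.36  1.95 -0.    0.84  0.46]
```

Call:
{"name": "send_rows", "arguments": {"series": [[0,0,0,0,0,0.15,0.65],[0,0,0,0,0,0.3,0.65],[0,0,0,0,0,0.3,0.65]]}}

```text
time: 11.4
tcp_pos: [0.4928, 0.1143, 0.2297]
tool_rot: [2.526, 1.868, -0.002]
force: [1.4, -5.2, -4.8]
opening: 0.0299
grasp_force: 3.1
```

```bash
python3 -c "
from h import *
st()"
```

```text
t 11.4 tcp [0.4928 0.1143 0.2297] tips [0.4927 0.1142 0.1571] yaw_y -17.0 z [-0.0008 -0.0007 -1.    ] F [ 1.4 -5.2 -4.8] T [-0.93 -0.2   0.07] open 0.0299 q [ 0.2   0.36  1.95 -0.    0.84  0.5 ]
```

Call:
{"name": "send_rows", "arguments": {"series": [[0,0,0,0,0,0.2,0.65],[0,0,0,0,0,0.4,0.65],[0,0,0,0,0,0.4,0.65]]}}

```text
time: 11.7
tcp_pos: [0.4928, 0.1142, 0.2297]
tool_rot: [2.575, 1.799, -0.002]
force: [0.7, -4.7, -4.7]
opening: 0.0301
grasp_force: 15.4
```

Run:
```python
from h import *
st()
for n in ['scene','top']:
    c=cap(n);im=c['image'];
    W=cloud(c);i=im.astype(int)
    k=(np.linalg.norm(W[...,:2]-np.array([.56,.10]),axis=-1)<.09)&(abs(W[...,2]-.152)<.008)&(i.min(-1)>120)
    P=W[k];A=np.c_[P[:,:2],np.ones(len(P))];print('plate slope',np.linalg.lstsq(A,P[:,2],rcond=None)[0],len(P))
    if n=='scene': cv2.imwrite('pics/f.png',cv2.cvtColor(cv2.resize(im[90:190,190:300],(660,600),interpolation=2),4))
```

```text
t 11.7 tcp [0.4928 0.1142 0.2297] tips [0.4927 0.1142 0.1571] yaw_y -20.1 z [-0.0008 -0.0013 -1.    ] F [ 0.7 -4.7 -4.7] T [-1.01 -0.25  0.79] open 0.0301 q [ 0.2   0.36  1.95 -0.    0.84  0.56]
plate slope [-0.0037  0.0005  0.1527] 1910
plate slope [-0.0015  0.0008  0.1508] 2000
```

View pics/f.png

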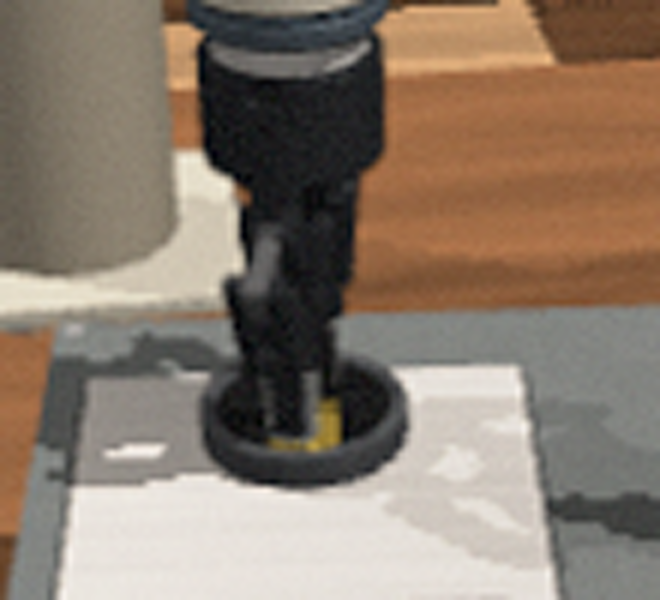

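The view shows the fingers in the slot, which now runs front to back, with yellow floor visible at (305,430). The yaw torque jumped to 0.79 N m at the stop, and the plate slope is about 0.003, so the hatch is flush. I ease the turn back within the play and lift clear.

Call:
{"name": "send_rows", "arguments": {"series": [[0,0,0,0,0,-0.5,0.65],[0,0,0,0,0,-1,0.65],[0,0,-5,0,0,-1,0.65],[0,0,-15,0,0,-1,0.65],[0,0,-40,0,0,-1,0.65],[0,0,-80,0,0,-1,0.65],[0,0,-120,0,0,-1,0.65],[0,40,-150,0,0,-1,0.65],[0,80,-150,0,0,-1,0.65],[0,80,-150,0,0,-1,0.65]]}}

```text
time: 12.8
tcp_pos: [0.572, 0.086, 0.3827]
tool_rot: [2.446, 1.966, 0.009]
force: [0.6, 0.8, -0.1]
opening: 0.03
grasp_force: 0.0
```

```bash
python3 -c "
from h import *
st()"
```

```text
t 12.8 tcp [0.572  0.086  0.3827] tips [0.5725 0.086  0.3101] yaw_y -12.4 z [ 0.0065  0.0007 -1.    ] F [ 0.6  0.8 -0.1] T [ 0.04 -0.03 -0.01] open 0.03 q [ 0.13  0.27  1.66 -0.    1.2   0.35]
```

Call:
{"name": "send_rows", "arguments": {"series": [[0,-50,0,0,0,0,0.65],[0,-100,0,0,0,0,0.65],[0,-150,0,0,0,0,0.65],[0,-200,0,0,0,0,0.65],[0,-200,0,0,0,0,0.65],[0,-200,0,0,0,0,0.65]]}}

```text
time: 13.4
tcp_pos: [0.3717, 0.1297, 0.3808]
tool_rot: [2.445, 1.972, 0.003]
force: [0.7, 1.1, 1.2]
opening: 0.0299
grasp_force: 0.0
```

Run:
```python
from h import *
st();I=[]
for n,(r,q) in {'top':((140,290),(170,340)),'scene':((80,250),(150,380))}.items():
    c=cap(n);W=cloud(c);im=c['image'];i=im.astype(int)
    for t in ['glue','bench_block','flat_file']: print(t,[np.round(x['at'],3) for x in viewer.pinpoint(t,n)[:1]])
    Z=np.linalg.norm(W[...,:2]-np.array([.4935,.1138]),axis=-1)<.04
    a=(i[...,0]>130)&(i[...,2]<110)&(i[...,0]-i[...,2]>60)&Z
    Y=W[a];s=np.linalg.svd(Y-Y.mean(0),full_matrices=False);v=s[2][0]
    print('slot',len(Y),Y.mean(0),'yaw',np.degrees(np.arctan(v[1]/v[0])),s[1])
    k=(np.linalg.norm(W[...,:2]-np.array([.545,.10]),axis=-1)<.1)&(abs(W[...,2]-.152)<.008)&(i.min(-1)>120)
    P=W[k];A=np.c_[P[:,:2],np.ones(len(P))];print('plate slope',np.linalg.lstsq(A,P[:,2],rcond=None)[0],len(P))
    I.append(cv2.resize(im[r[0]:r[1],q[0]:q[1]],(400,353)))
cv2.imwrite('pics/g.png',cv2.cvtColor(np.hstack(I),4))
```

```text
t 13.4 tcp [0.3717 0.1297 0.3808] tips [0.3718 0.1298 0.3082] yaw_y -12.2 z [ 0.0017  0.0008 -1.    ] F [0.7 1.1 1.2] T [ 0.01  0.06 -0.02] open 0.0299 q [ 0.31 -0.04  2.02  0.    1.16  0.52]
glue [array([0.596, 0.282, 0.148])]
bench_block [array([0.559, 0.436, 0.001])]
flat_file [array([ 0.501, -0.074,  0.001])]
slot 628 [0.5046 0.109  0.8593] yaw -21.534159531397226 [13.2847  0.3246  0.1407]
plate slope [-0.0045  0.0005  0.1526] 3266
glue [array([0.597, 0.275, 0.15 ])]
bench_block []
flat_file [array([ 0.507, -0.077,  0.002])]
slot 101 [0.4842 0.1169 0.1534] yaw -5.575962686105615 [0.1549 0.0866 0.0088]
plate slope [-0.0049  0.0025  0.1532] 2182
```

View pics/g.png

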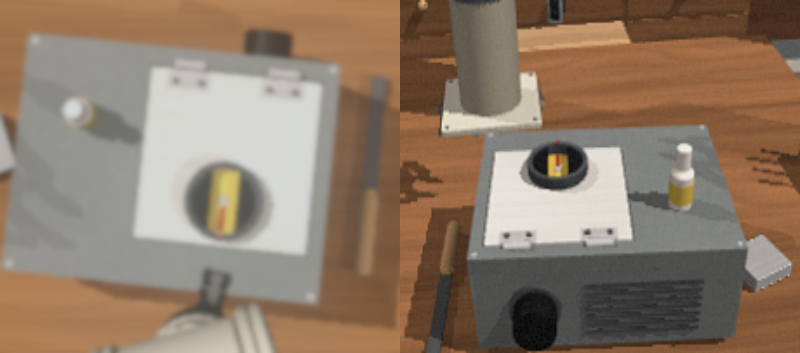

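The slot is now square to the front edge: yaw is about −5°, and the target is −4.9°. The hatch slope is about 0.005, so it is flush. The glue, block and file are unmoved, and the hand is clear.

```bash
python3 -c "
from rig import bot
print(bot.job_done())"
```

```text
the job is handed in; nothing more can be done
None
```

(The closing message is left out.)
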